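# Bed down the edge of a new half-sole

### The job

The shoe stands sole up on the iron last stand, and its new black rubber half-sole has just been cemented and pinned. With the fingers shut and pointing straight down, come down from above onto the first brass pin (arch side, next to the chalk cross) and, pressing lightly and without lifting off on the way, run the fingertips along the whole row of pins, round the toe to the last pin on the outer side, so that the edge beds into the cement. Finish with the fingertips still pressing lightly on that last pin to hold it while the cement grips; do not grasp or lift anything, do not push the stand about, and leave the bottle, tin, hammer and spare heel piece alone.

Things in the scene. Friction and masses are not known exactly. Their poses are not given: they have to be found in the camera images.
- last_stand: Iron last stand, about 6.5 kg, free on the bench, with an oxblood right shoe (295 x 102 mm, sole up) fixed on it. Origin: centre of the underside of its base plate (200 x 130 x 14 mm). Toe towards its -x, heel +x, arch (inner) side +y, outer side -y, z up. The heel's rubber top (x 68 to 145 mm) is as high as the half-sole, 170 mm; the tan waist between lies up to 14 mm lower.
- half_sole: Black rubber half-sole, fixed to the shoe; origin and axes of last_stand. About 100 mm wide; upper face level, 170 mm over the bench, from its straight rear edge (x = -30 mm) to x = -95 mm, then curving down to 164 mm at the toe tip (x = -150 mm). Firm and fixed: yields under 1 mm at 40 N; press with 3 to 15 N (over 0.5 N is a touch, 40 N too much).
- pin0 (a point): Brass pin 0 of the row 0 to 9 (first pin, arch side, near the rear edge; a white chalk cross, 16 mm, lies 25 mm behind it on the tan waist): head 6 mm across, flush with the half-sole's upper face, 9 mm inside its edge, 27 mm from its neighbours; the point is the centre of the head's top. Its axes are those of last_stand.
- pin1 (a point): Brass pin 1, like pin0, next in the row.
- pin2 (a point): Brass pin 2, like pin0, next in the row.
- pin3 (a point): Brass pin 3, like pin0, next in the row.
- pin4 (a point): Brass pin 4, like pin0, next in the row (at the toe).
- pin5 (a point): Brass pin 5, like pin0, next in the row (at the toe).
- pin6 (a point): Brass pin 6, like pin0, next in the row.
- pin7 (a point): Brass pin 7, like pin0, next in the row.
- pin8 (a point): Brass pin 8, like pin0, next in the row.
- pin9 (a point): Brass pin 9 of the row 0 to 9 (last pin, outer side, near the rear edge): head 6 mm across, flush with the half-sole's upper face, 9 mm inside its edge, 27 mm from its neighbours; the point is the centre of the head's top. Its axes are those of last_stand.
- glue_bottle: White plastic glue bottle with red nozzle, 52 mm across, 138 mm high, loose; origin at the centre of its underside. Leave alone.
- tack_tin: Open rust-red tin of brass tacks, 72 mm across, 72 mm high, loose; origin at the centre of its underside. Leave alone.
- hammer: Hammer lying on the bench, 240 mm long, wooden handle 26 mm thick towards its -x, head at +x, loose; origin under the middle of its length. Leave alone.
- heel_piece: Spare black rubber heel piece, 78 x 68 x 8 mm, D-shaped, lying flat, loose; origin near the centre of its underside. Leave alone.

How it is judged:
By the outcome, as a careful person would: the job done as asked, in the order asked, and still so for the second after the job is handed in, while the arm keeps its last pose, push and grip.
It also fails if it takes over 58 s, if anything falls off the work surface, if the arm or the gripper's body presses on something with over 40 N, if the wrist force passes 120 N, or if a joint passes its speed limit or range.

### The arm

A 7-joint arm with a two-finger parallel gripper is mounted at the origin on the work surface. World frame = base frame: x ahead of the robot, y to its left, z up, the work surface at z = 0. Lengths are in m, angles in rad, forces in N, time in s.
With the tool pointing down it reaches from about 0.425 to 0.925 m from the base axis. Payload 6.8 kg.
Tool frame: the origin (TCP) lies between the finger pads, 19 mm behind the fingertips; this is the grasp point; z points along the fingers, y is the line along which they close (so a half turn about z gives the same grasp; the last joint's range is limited). The gripper opens to 85 mm and grips with 20 to 120 N. Pads are 22 mm wide; open, the fingers measure 114 mm over their backs; the gripper's body (76 mm by 85 mm) begins 54 mm behind the grasp point. The pads swing forward as they close: fully open they stand 13 mm farther back than shut.
Start: joints at [-1.431, 0.477, 0.022, 1.555, -0.011, 1.109, -0.083], TCP at [0.166, 0.654, 0.25] pointing down, gripper open.
Joint ranges: [-2.96, 2.96], [-0.34, 2.1], [-1.41, 1.46], [0.24, 2.44], [-1.37, 4.51], [0.17, 1.92], [-2.96, 2.96]. Speed limits (rad/s): [2.39, 2.39, 3.14, 3.14, 3.14, 3.14, 3.14].

### API

Orientations are given as a unit quaternion [w, x, y, z].
In Python, from station import telemetry, viewer, job, search_frame, cut_out gives the robot as it stands. The module is installed in compiled form; this text tells all that it offers.
- The arm moves only by the shell command python3 -m crank 'ROWS' [FORCE]. ROWS is JSON, a list of rows, each an object with "delta_rot": the turn, a rotation vector about the tool's x, y, z in degrees, a list of three; "xyz": the shift along the tool's x, y, z in m, a list of three; "fingers": the gripper command: -1 is fully open, 1 is shut, values between are in proportion. In form: [{"delta_rot": [ax, ay, az], "xyz": [dx, dy, dz], "fingers": fingers}, ...]. A call has 1 to 10 rows; each row is the pose to reach, as a shift and turn from the pose commanded when the call began, along the tool's axes at that moment; what a row does not reach only later rows make up. A row lasts 1/10 s, in which the tool goes at most 50 mm and 8.59 degrees, less where a joint would pass 70% of its speed; a pose out of reach is approached as far as the arm can. A call with a gripper value outside its range is refused whole. The fingers move at their own pace and stop on an object; FORCE is the grip in N (left out, the last holds). Time passes only in rows, so rows that repeat a pose let the fingers close. It gives the time, the measured TCP pose, the force, the opening and the grip force at its end, in the units of the state.
- telemetry.get_obs(): the state, without advancing time (a new reading comes with each control period).
- viewer.read_camera(name): name is "side" or "top" or "wrist"; returns a dict with "img" (480x640x3 uint8, red, green, blue), "fx", "fy", "cx", "cy" (pixels), "k1" (the pictures are not rectified: a ray, as slopes to the right and down, at radius r is drawn at 1 + k1 r^2 times it, then the intrinsics apply), "origin" and "rotation" of the camera in the world. Camera axes: x right, y up, looking along -z (the intrinsics and any distortion apply to the point x, -y, -z); pixel columns grow to the right and rows downward; lengths in m; the calibration is good to about 2 mm. A picture is of the moment at which its call begins. There is no depth.
- job.hand_in(): hands the job in; it is judged then, once.
Trained networks look in the newest picture that a camera, given by its name, has taken for a name from the list of things; names that differ only in an ending like _2 or _b are one class to them, and where a whole thing is asked for, a point or a joint stands for the part that bears it (a point fixed in the world has none). Each returns a list of dicts, best first, with "score" (0 to 1); they miss things now and then, are a little off and sometimes report something else, mostly with a low value. They report only what shows in the picture. A call takes as long as a camera call.
- search_frame(camera, thing): "pixel" ([column, row] in pixels, amid what is visible of it).
- cut_out(camera, thing): "pixels" (480x640 bool, what is visible of it) and "pixel" ([column, row] in pixels, amid what is visible of it).
The state is a dict: "t": time; "q": joint angles; "joint_vel": joint speeds; "joint_torque": joint torques, N m; "eef_pos": TCP position; "tool_rot": TCP orientation; "contact_force": force on the tool from outside, world axes, zero at the start; "torque": the same for the moment, N m; "gripper_width": opening from 0.0 (shut) to 1.0 (fully open); "grasp_force": force on a finger pad.
Only numpy, scipy, OpenCV 4.12 (cv2) and the standard library are available. Lean on these libraries where they do the work, as an engineer would, in place of code of your own. Each camera call takes 0.05 s, during which the arm holds its last target. There are 200 camera calls.

## Working session

There is one attempt and no reset: what is moved stays moved. The work goes in short steps, Python scripts to look and compute and a shell command to move; the robot and the scene stay as the last step left them, time stands still between calls to the robot, and variables do not carry over. Pictures are saved under pics/ and viewed, at most 10 in all, crops included, and the job is handed in when it is done.

```bash
mkdir -p pics; cat > h.py <<'E'
import numpy as np, cv2
from station import telemetry, viewer, job, search_frame, cut_out
def ray(c,px):
    x=(px[0]-c['cx'])/c['fx']; y=(px[1]-c['cy'])/c['fy']
    xd=np.array([x,y]); u=xd.copy()
    for _ in range(20): u=xd/(1+c['k1']*(u@u))
    d=np.array(c['rotation'])@np.array([u[0],-u[1],-1.]); return np.array(c['origin']),d
def onz(c,px,z):
    o,d=ray(c,px); return o+d*(z-o[2])/d[2]
def proj(c,P):
    p=np.array(c['rotation']).T@(np.asarray(P)-np.array(c['origin'])); u=np.array([p[0],-p[1]])/-p[2]
    u=u*(1+c['k1']*(u@u)); return u*[c['fx'],c['fy']]+[c['cx'],c['cy']]
def save(c,n): cv2.imwrite('pics/'+n+'.png',cv2.cvtColor(c['img'],cv2.COLOR_RGB2BGR))
E
python3 - <<'E'
from h import *
np.set_printoptions(precision=4,suppress=True)
s=telemetry.get_obs();print(s['eef_pos'],s['tool_rot'],s['contact_force'],s['gripper_width'])
for n in ['top','side']:
    c=viewer.read_camera(n);save(c,n);print(n,c['origin'],c['fx'],c['k1'])
    for i in range(10):
        for r in search_frame(n,'pin%d'%i)[:2]: print(i,r['score'],r['pixel'],onz(c,r['pixel'],.17))
    for t in ['half_sole','last_stand','glue_bottle','tack_tin','hammer','heel_piece']:
        for r in search_frame(n,t)[:1]: print(t,r['score'],r['pixel'],onz(c,r['pixel'],.05))
E
```

```text
[0.1654 0.6538 0.249 ] [-0.0001  0.1236  0.9923 -0.0009] [ 0.6922 -0.9554 -0.2874] 0.9969177072016306
top [0.5801 0.0989 0.9447] 448.93894514935346 -0.05125968877142391Traceback (most recent call last):
  File "<stdin>", line 7, in <module>
  File "h.py", line 9, in onz
    o,d=ray(c,px); return o+d*(z-o[2])/d[2]
        ~~~^^^^^^
  File "h.py", line 7, in ray
    d=np.array(c['rotation'])@np.array([u[0],-u[1],-1.]); return np.array(c['origin']),d
      ~~~~~~~~~~~~~~~~~~~~~~~^~~~~~~~~~~~~~~~~~~~~~~~~~~
ValueError: matmul: Input operand 1 has a mismatch in its core dimension 0, with gufunc signature (n?,k),(k,m?)->(n?,m?) (size 3 is different from 4)
```

View pics/top.png

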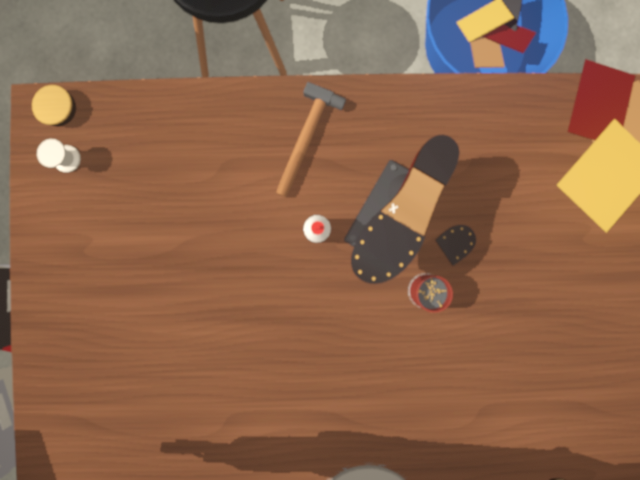

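The top picture shows the shoe with its toe at (370,275), the chalk cross at (393,208), and the pins round the sole from about (381,217) to (423,238). The bottle is at (317,228) and the tin at (432,292). The camera rotation is a quaternion, so I'll fix the helper.

```bash
sed -i '1a from scipy.spatial.transform import Rotation as R\ndef rm(c):\n    q=np.array(c["rotation"],float)\n    return R.from_quat(q[[1,2,3,0]]).as_matrix() if q.size==4 else q' h.py; sed -i "s/np.array(c\['rotation'\])/rm(c)/" h.py
python3 - <<'E'
from h import *
np.set_printoptions(precision=4,suppress=True)
for n in ['top','side']:
    c=viewer.read_camera(n);save(c,n+'2');print(n,c['origin'],c['fx'],c['k1'])
    for i in range(10):
        for r in search_frame(n,'pin%d'%i)[:2]: print(i,r['score'],r['pixel'],onz(c,r['pixel'],.17))
    for t in ['half_sole','last_stand','glue_bottle','tack_tin','hammer','heel_piece']:
        for r in search_frame(n,t)[:1]: print(t,r['score'],r['pixel'],onz(c,r['pixel'],.05))
    if n=='top':
        cr=cv2.resize(c['img'][120:300,280:500],None,fx=3.3,fy=3.3,interpolation=cv2.INTER_CUBIC)
        cv2.imwrite('pics/crop.png',cr[:,:,::-1])
E
```

```text
top [0.5801 0.0989 0.9447] 448.93894514935346 -0.05125968877142391
0 0.91 [383.8, 248.2] [ 0.5754 -0.024   0.17  ]
0 0.41 [314.7, 227.7] [0.6137 0.0947 0.17  ]
1 0.91 [383.8, 248.2] [ 0.5754 -0.024   0.17  ]
1 0.41 [314.7, 227.7] [0.6137 0.0947 0.17  ]
2 0.91 [383.8, 248.2] [ 0.5754 -0.024   0.17  ]
2 0.41 [314.7, 227.7] [0.6137 0.0947 0.17  ]
3 0.91 [383.8, 248.2] [ 0.5754 -0.024   0.17  ]
3 0.41 [314.7, 227.7] [0.6137 0.0947 0.17  ]
4 0.91 [383.8, 248.2] [ 0.5754 -0.024   0.17  ]
4 0.41 [314.7, 227.7] [0.6137 0.0947 0.17  ]
5 0.91 [383.8, 248.2] [ 0.5754 -0.024   0.17  ]
5 0.41 [314.7, 227.7] [0.6137 0.0947 0.17  ]
6 0.91 [383.8, 248.2] [ 0.5754 -0.024   0.17  ]
6 0.41 [314.7, 227.7] [0.6137 0.0947 0.17  ]
7 0.91 [383.8, 248.2] [ 0.5754 -0.024   0.17  ]
7 0.41 [314.7, 227.7] [0.6137 0.0947 0.17  ]
8 0.91 [383.8, 248.2] [ 0.5754 -0.024   0.17  ]
8 0.41 [314.7, 227.7] [0.6137 0.0947 0.17  ]
9 0.91 [383.8, 248.2] [ 0.5754 -0.024   0.17  ]
9 0.41 [314.7, 227.7] [0.6137 0.0947 0.17  ]
half_sole 0.9 [381.5, 248.8] [ 0.5735 -0.0384  0.05  ]
last_stand 0.62 [396.1, 213.3] [ 0.6439 -0.0698 
[... 345 characters left out ...]
65 [350.1, 193.0] [ 0.5792 -0.0131  0.17  ]
2 0.65 [350.1, 193.0] [ 0.5792 -0.0131  0.17  ]
3 0.65 [350.1, 193.0] [ 0.5792 -0.0131  0.17  ]
4 0.65 [350.1, 193.0] [ 0.5792 -0.0131  0.17  ]
5 0.65 [350.1, 193.0] [ 0.5792 -0.0131  0.17  ]
6 0.65 [350.1, 193.0] [ 0.5792 -0.0131  0.17  ]
7 0.65 [350.1, 193.0] [ 0.5792 -0.0131  0.17  ]
8 0.65 [350.1, 193.0] [ 0.5792 -0.0131  0.17  ]
9 0.65 [350.1, 193.0] [ 0.5792 -0.0131  0.17  ]
half_sole 0.72 [353.6, 191.5] [ 0.5855 -0.1883  0.05  ]
last_stand 0.67 [322.9, 206.0] [ 0.6514 -0.1133  0.05  ]
glue_bottle 0.88 [322.0, 270.3] [0.6157 0.1031 0.05  ]
tack_tin 0.94 [391.0, 214.4] [ 0.4864 -0.1132  0.05  ]
hammer 0.97 [222.3, 272.0] [0.816  0.1475 0.05  ]
```

View pics/side2.png

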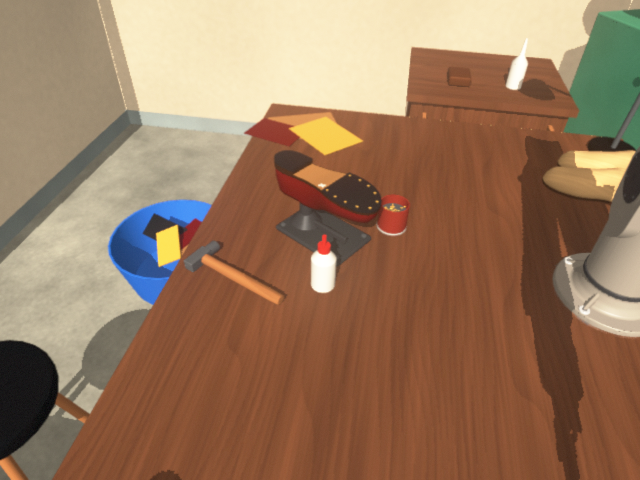

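View pics/crop.png

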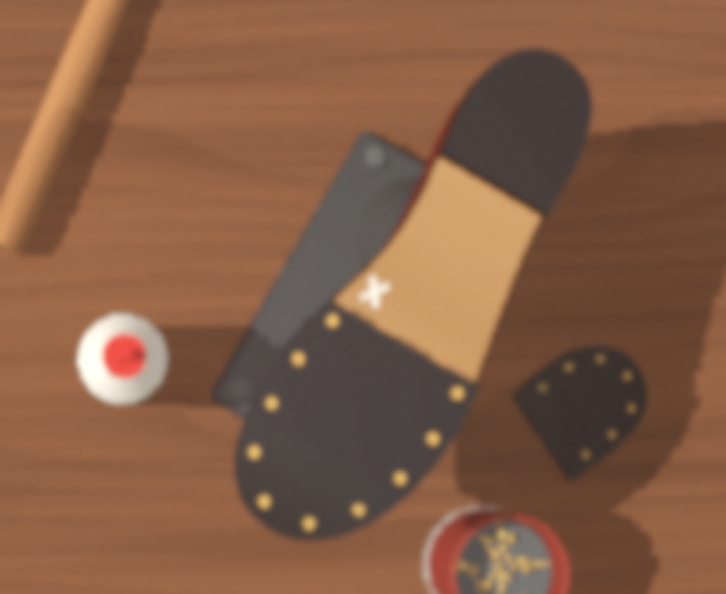

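The side picture shows the shoe at (330,190), clear above the bottle at (322,270) and the tin at (392,214). In the crop all ten pins are visible, from pin0 at (333,320) beside the cross, round the toe, to pin9 at (457,393). Next I'll go above the sole with the fingers shut.

```bash
python3 -m crank '[{"delta_rot":[0,0,-4],"xyz":[-0.03,-0.025,-0.02],"fingers":1},{"delta_rot":[0,0,-8],"xyz":[-0.06,-0.05,-0.05],"fingers":1},{"delta_rot":[0,0,-12],"xyz":[-0.1,-0.08,-0.08],"fingers":1},{"delta_rot":[0,0,-14.2],"xyz":[-0.135,-0.115,-0.1],"fingers":1},{"delta_rot":[0,0,-14.2],"xyz":[-0.17,-0.145,-0.1],"fingers":1},{"delta_rot":[0,0,-14.2],"xyz":[-0.205,-0.175,-0.1],"fingers":1},{"delta_rot":[0,0,-14.2],"xyz":[-0.24,-0.205,-0.1],"fingers":1},{"delta_rot":[0,0,-14.2],"xyz":[-0.27,-0.235,-0.1],"fingers":1},{"delta_rot":[0,0,-14.2],"xyz":[-0.29,-0.254,-0.1],"fingers":1},{"delta_rot":[0,0,-14.2],"xyz":[-0.29,-0.254,-0.1],"fingers":1}]' 20
```

```text
t: 2.8
eef_pos: [0.3873, 0.3327, 0.3505]
tool_rot: [0.001, 0.004, 1.0, -0.0]
contact_force: [0.0, -0.3, 0.5]
gripper_width: 0.003
grasp_force: 0.0
```

```bash
cat > pins.py <<'E'
from h import *
np.set_printoptions(precision=4,suppress=True)
def blobs(c,m):
    h=cv2.cvtColor(c['img'],cv2.COLOR_RGB2HSV)
    m=cv2.morphologyEx(m.astype(np.uint8),cv2.MORPH_CLOSE,np.ones((7,7)))
    b=((h[...,2]>110)&(h[...,1]>60)&(h[...,0]>12)&(h[...,0]<30)&(m>0)).astype(np.uint8)
    w=b*h[...,2].astype(float)
    n,l,st,ce=cv2.connectedComponentsWithStats(b)
    return [(st[i,4],[(np.where(l==i)[1]*w[l==i]).sum()/w[l==i].sum(),(np.where(l==i)[0]*w[l==i]).sum()/w[l==i].sum()]) for i in range(1,n)]
E
python3 - <<'E'
from pins import *
for n in ['top','side']:
    c=viewer.read_camera(n); r=cut_out(n,'half_sole')
    if not r: print(n,'none'); continue
    for a,p in blobs(c,r[0]['pixels']): print(n,a,np.round(p,1),onz(c,p,.17))
E
```

```text
top 30 [389.6 214.3] [ 0.6338 -0.0358  0.17  ]
top 28 [380.3 216.7] [ 0.6301 -0.0195  0.17  ]
top 4 [395.4 220.2] [ 0.6234 -0.0457  0.17  ]
top 1 [399. 222.] [ 0.6201 -0.0518  0.17  ]
top 1 [404. 225.] [ 0.6147 -0.0604  0.17  ]
top 27 [369.9 228.4] [ 0.6103 -0.0009  0.17  ]
top 1 [407. 227.] [ 0.6111 -0.0655  0.17  ]
top 6 [411.5 229.7] [ 0.6063 -0.0733  0.17  ]
top 1 [416. 232.] [ 0.6021 -0.081   0.17  ]
top 1 [418. 233.] [ 0.6002 -0.0845  0.17  ]
top 1 [421. 235.] [ 0.5966 -0.0896  0.17  ]
top 26 [418.  238.6] [ 0.5906 -0.0842  0.17  ]
top 26 [362.  241.6] [0.5878 0.0136 0.17  ]
top 28 [410.8 252.5] [ 0.5667 -0.0708  0.17  ]
top 30 [356.6 256.5] [0.5622 0.0235 0.17  ]
top 26 [400.9 264.5] [ 0.5464 -0.0531  0.17  ]
top 27 [359.7 271.5] [0.5363 0.0189 0.17  ]
top 23 [388.2 274. ] [ 0.5306 -0.0304  0.17  ]
top 25 [373.3 278.1] [ 0.5241 -0.0043  0.17  ]
side 8 [349.5 175. ] [ 0.5891 -0.0797  0.17  ]
side 1 [338. 179.] [ 0.6115 -0.0591  0.17  ]
side 9 [359.4 179.6] [ 0.5656 -0.0662  0.17  ]
side 5 [334.  181.6] [ 0.6184 -0.0478  0.17  ]
side 2 [329.5 184.5] [ 0.6261 -0.0351  0.17  ]
side 7 [368.  185.3] [ 0.5453 -0.0486  0.17  ]
side 2 [326.6 186.4] [ 0.6311 -0.0266  0.17  ]
side 1 [324. 188.] [ 0.6355 -0.0199  0.17  ]
side 6 [326.9 189.5] [ 0.6286 -0.0158  0.17  ]
side 10 [374.5 192.7] [ 0.5293 -0.0244  0.17  ]
side 9 [334.7 195.9] [0.6091 0.0035 0.17  ]
side 7 [345.  201.3] [0.5858 0.0176 0.17  ]
side 9 [376.7 201.1] [0.5223 0.004  0.17  ]
side 10 [356.5 206. ] [0.5607 0.0286 0.17  ]
side 12 [369.5 207.5] [0.5346 0.0282 0.17  ]
```

```bash
python3 -m crank '[{"delta_rot":[0,0,0],"xyz":[-0.02,-0.04,-0.02],"fingers":1},{"delta_rot":[0,0,0],"xyz":[-0.04,-0.08,-0.04],"fingers":1},{"delta_rot":[0,0,0],"xyz":[-0.06,-0.12,-0.05],"fingers":1},{"delta_rot":[0,0,0],"xyz":[-0.08,-0.16,-0.05],"fingers":1},{"delta_rot":[0,0,0],"xyz":[-0.1,-0.2,-0.05],"fingers":1},{"delta_rot":[0,0,0],"xyz":[-0.12,-0.24,-0.05],"fingers":1},{"delta_rot":[0,0,0],"xyz":[-0.14,-0.28,-0.05],"fingers":1},{"delta_rot":[0,0,0],"xyz":[-0.16,-0.32,-0.05],"fingers":1},{"delta_rot":[0,0,0],"xyz":[-0.185,-0.355,-0.05],"fingers":1},{"delta_rot":[0,0,0],"xyz":[-0.19,-0.36,-0.05],"fingers":1}]'
python3 - <<'E'
from pins import *
print(telemetry.get_obs()['eef_pos'])
c=viewer.read_camera('wrist'); save(c,'wrist1'); print(c['origin'])
r=cut_out('wrist','half_sole'); print(len(r))
for a,p in blobs(c,r[0]['pixels'] if r else np.ones((480,640))):
    if a>5: print(a,np.round(p,1),onz(c,p,.17))
E
```

```text
t: 4.0
eef_pos: [0.576, -0.0267, 0.3998]
tool_rot: [0.0, 0.002, 1.0, -0.001]
contact_force: [0.7, 0.2, -0.4]
gripper_width: -0.002
grasp_force: 0.0
[ 0.576  -0.0267  0.3998]
[ 0.4969 -0.0263  0.5228]
1
34 [346.9 144.8] [ 0.5223 -0.0038  0.17  ]
47 [319.4 152.5] [ 0.5292 -0.0299  0.17  ]
38 [370.8 157.8] [0.5344 0.0192 0.17  ]
41 [296.9 169.7] [ 0.5453 -0.0516  0.17  ]
43 [375.1 185.1] [0.5607 0.0243 0.17  ]
41 [279.  190.7] [ 0.5657 -0.0697  0.17  ]
39 [364.6 210.7] [0.5863 0.0148 0.17  ]
38 [266.3 213.9] [ 0.5891 -0.0834  0.17  ]
12 [278.5 230.6] [ 0.6067 -0.0719  0.17  ]
36 [349.5 232.6] [0.6092 0.0002 0.17  ]
24 [305.8 246. ] [ 0.6235 -0.0445  0.17  ]
37 [331.1 250.8] [ 0.6288 -0.0185  0.17  ]
```

View pics/wrist1.png

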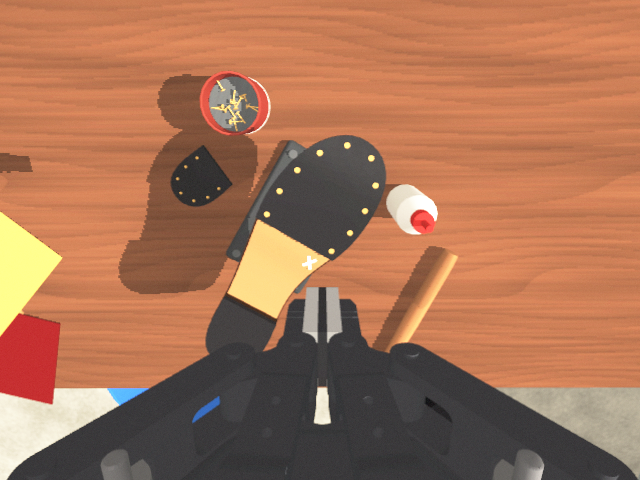

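The wrist picture shows all the pins, from pin0 at (331,251) through pin5 at (347,145) to pin9 at (266,214). It agrees with the top view within 1 mm. Now I'll go above pin0, down to about 15 mm over it.

```bash
python3 -m crank '[{"delta_rot":[0,0,0],"xyz":[-0.03,0.004,0.02],"fingers":1},{"delta_rot":[0,0,0],"xyz":[-0.0534,0.008,0.05],"fingers":1},{"delta_rot":[0,0,0],"xyz":[-0.0534,0.008,0.08],"fingers":1},{"delta_rot":[0,0,0],"xyz":[-0.0534,0.008,0.11],"fingers":1},{"delta_rot":[0,0,0],"xyz":[-0.0534,0.008,0.14],"fingers":1},{"delta_rot":[0,0,0],"xyz":[-0.0534,0.008,0.165],"fingers":1},{"delta_rot":[0,0,0],"xyz":[-0.0534,0.008,0.185],"fingers":1},{"delta_rot":[0,0,0],"xyz":[-0.0534,0.008,0.195],"fingers":1},{"delta_rot":[0,0,0],"xyz":[-0.0534,0.008,0.195],"fingers":1},{"delta_rot":[0,0,0],"xyz":[-0.0534,0.008,0.195],"fingers":1}]'
python3 - <<'E'
from pins import *
s=telemetry.get_obs();print(s['eef_pos'],s['contact_force'])
c=viewer.read_camera('wrist'); save(c,'wrist2')
e=np.array(s['eef_pos']);print('tip px',proj(c,e-[0,0,.019]),'pin0 px',proj(c,[.6294,-.0187,.17]))
E
```

```text
t: 5.1
eef_pos: [0.6282, -0.0138, 0.2058]
tool_rot: [0.0, -0.001, 1.0, 0.0]
contact_force: [0.1, -0.6, -0.3]
gripper_width: 0.001
grasp_force: 0.0
[ 0.6282 -0.0138  0.2058] [ 0.141  -0.6054 -0.2614]
tip px [322.6008 306.6256] pin0 px [312.3743 291.4912]
```

View pics/wrist2.png

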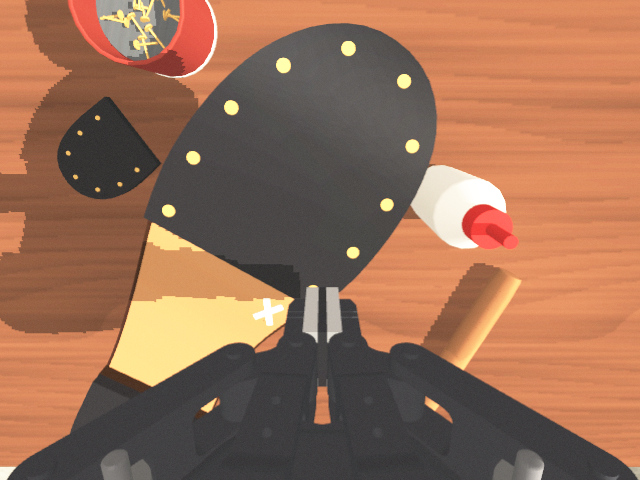

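The picture shows pin0 at (313,290), just left of the fingertips at (322,300). That matches the 5 mm sideways error in the measured pose. I'll correct it and come down slowly.

```bash
python3 -m crank '[{"delta_rot":[0,0,0],"xyz":[-0.001,-0.005,0.003],"fingers":1},{"delta_rot":[0,0,0],"xyz":[-0.001,-0.005,0.007],"fingers":1},{"delta_rot":[0,0,0],"xyz":[-0.001,-0.005,0.011],"fingers":1},{"delta_rot":[0,0,0],"xyz":[-0.001,-0.005,0.011],"fingers":1},{"delta_rot":[0,0,0],"xyz":[-0.001,-0.005,0.011],"fingers":1}]'
python3 -c "
from h import *
for i in range(3):
    s=telemetry.get_obs();print(s['eef_pos'],s['contact_force'])
    viewer.read_camera('wrist')"
```

```text
t: 5.65
eef_pos: [0.6287, -0.0199, 0.1938]
tool_rot: [-0.0, 0.0, 1.0, 0.0]
contact_force: [0.5, 0.1, 0.4]
gripper_width: -0.001
grasp_force: 0.0
[ 0.62869282 -0.01992726  0.193803  ] [0.48930525 0.09336569 0.39125368]
[ 0.62879885 -0.01992794  0.19396055] [ 0.71420968 -0.38947275  0.64064186]
[ 0.62887207 -0.01990002  0.19405548] [-0.03534932 -0.22565216  0.19405808]
```

```bash
python3 -m crank '[{"delta_rot":[0,0,0],"xyz":[-0.0005,0.001,0.002],"fingers":1},{"delta_rot":[0,0,0],"xyz":[-0.0005,0.001,0.004],"fingers":1},{"delta_rot":[0,0,0],"xyz":[-0.0005,0.001,0.005],"fingers":1},{"delta_rot":[0,0,0],"xyz":[-0.0005,0.001,0.0055],"fingers":1},{"delta_rot":[0,0,0],"xyz":[-0.0005,0.001,0.0055],"fingers":1},{"delta_rot":[0,0,0],"xyz":[-0.0005,0.001,0.0055],"fingers":1}]'
python3 -c "
from h import *
for i in range(2):
    s=telemetry.get_obs();print(s['eef_pos'],s['contact_force'])
    viewer.read_camera('wrist')"
```

```text
t: 6.4
eef_pos: [0.6292, -0.0188, 0.1889]
tool_rot: [-0.0, -0.0, 1.0, 0.0]
contact_force: [-2.1, 0.8, 5.1]
gripper_width: -0.004
grasp_force: 2.7
[ 0.62923806 -0.01880386  0.18889443] [-2.10546242  0.79331443  5.12163284]
[ 0.62922043 -0.01881385  0.1888788 ] [-2.13034298  0.4873281   5.58645159]
```

```bash
python3 -m crank '[{"delta_rot":[0,0,0],"xyz":[0,0,0.0006],"fingers":1},{"delta_rot":[0,0,0],"xyz":[0.0025,0.0023,0.0006],"fingers":1},{"delta_rot":[0,0,0],"xyz":[0.005,0.0047,0.0006],"fingers":1},{"delta_rot":[0,0,0],"xyz":[0.0074,0.007,0.0006],"fingers":1},{"delta_rot":[0,0,0],"xyz":[0.01,0.0093,0.0006],"fingers":1}]'
```

```text
t: 7.0
eef_pos: [0.6206, -0.0105, 0.1889]
tool_rot: [0.002, 0.0, 1.0, -0.001]
contact_force: [2.0, -2.6, 5.3]
gripper_width: -0.005
grasp_force: 2.7
```

```bash
python3 -m crank '[{"delta_rot":[0,0,0],"xyz":[0.0025,0.0025,0.0008],"fingers":1},{"delta_rot":[0,0,0],"xyz":[0.005,0.005,0.0008],"fingers":1},{"delta_rot":[0,0,0],"xyz":[0.0075,0.0075,0.0008],"fingers":1},{"delta_rot":[0,0,0],"xyz":[0.0105,0.01,0.0008],"fingers":1},{"delta_rot":[0,0,0],"xyz":[0.0105,0.01,0.0008],"fingers":1}]'
```

```text
t: 7.5
eef_pos: [0.6107, -0.0007, 0.1888]
tool_rot: [0.003, 0.0, 1.0, -0.001]
contact_force: [1.9, -3.3, 9.0]
gripper_width: 0.005
grasp_force: 4.5
```

```bash
python3 -m crank '[{"delta_rot":[0,0,0],"xyz":[0.003,0.002,0],"fingers":1},{"delta_rot":[0,0,0],"xyz":[0.006,0.004,0],"fingers":1},{"delta_rot":[0,0,0],"xyz":[0.009,0.006,0],"fingers":1},{"delta_rot":[0,0,0],"xyz":[0.012,0.008,0],"fingers":1},{"delta_rot":[0,0,0],"xyz":[0.015,0.01,0],"fingers":1},{"delta_rot":[0,0,0],"xyz":[0.018,0.012,0],"fingers":1},{"delta_rot":[0,0,0],"xyz":[0.021,0.0135,0],"fingers":1},{"delta_rot":[0,0,0],"xyz":[0.0237,0.0152,0],"fingers":1},{"delta_rot":[0,0,0],"xyz":[0.0237,0.0152,0],"fingers":1}]'
```

```text
t: 8.4
eef_pos: [0.5873, 0.0149, 0.1888]
tool_rot: [0.003, 0.0, 1.0, -0.0]
contact_force: [3.5, -2.6, 8.6]
gripper_width: -0.0
grasp_force: 4.4
```

```bash
python3 -m crank '[{"delta_rot":[0,0,0],"xyz":[0.0033,0.0012,0],"fingers":1},{"delta_rot":[0,0,0],"xyz":[0.0066,0.0024,0],"fingers":1},{"delta_rot":[0,0,0],"xyz":[0.01,0.0036,0.0002],"fingers":1},{"delta_rot":[0,0,0],"xyz":[0.0133,0.0048,0.0003],"fingers":1},{"delta_rot":[0,0,0],"xyz":[0.0166,0.006,0.0004],"fingers":1},{"delta_rot":[0,0,0],"xyz":[0.02,0.0072,0.0006],"fingers":1},{"delta_rot":[0,0,0],"xyz":[0.0233,0.0083,0.0008],"fingers":1},{"delta_rot":[0,0,0],"xyz":[0.026,0.0093,0.001],"fingers":1},{"delta_rot":[0,0,0],"xyz":[0.026,0.0093,0.001],"fingers":1}]'
```

```text
t: 9.3
eef_pos: [0.5619, 0.0246, 0.188]
tool_rot: [0.003, 0.0, 1.0, 0.0]
contact_force: [4.1, -1.5, 8.7]
gripper_width: 0.001
grasp_force: 4.5
```

```bash
python3 -m crank '[{"delta_rot":[0,0,0],"xyz":[0.003,0.0003,0.0002],"fingers":1},{"delta_rot":[0,0,0],"xyz":[0.0065,0.0003,0.0005],"fingers":1},{"delta_rot":[0,0,0],"xyz":[0.01,0,0.0008],"fingers":1},{"delta_rot":[0,0,0],"xyz":[0.0135,-0.0008,0.0011],"fingers":1},{"delta_rot":[0,0,0],"xyz":[0.0135,-0.0008,0.0011],"fingers":1}]'
```

```text
t: 9.8
eef_pos: [0.5485, 0.0249, 0.187]
tool_rot: [0.004, -0.0, 1.0, 0.001]
contact_force: [3.8, 0.6, 9.1]
gripper_width: -0.002
grasp_force: 4.6
```

```bash
python3 -m crank '[{"delta_rot":[0,0,0],"xyz":[0.0033,-0.001,0.0004],"fingers":1},{"delta_rot":[0,0,0],"xyz":[0.0066,-0.002,0.0008],"fingers":1},{"delta_rot":[0,0,0],"xyz":[0.0098,-0.0036,0.0012],"fingers":1},{"delta_rot":[0,0,0],"xyz":[0.013,-0.0056,0.0016],"fingers":1},{"delta_rot":[0,0,0],"xyz":[0.013,-0.0056,0.0016],"fingers":1}]'
```

```text
t: 10.3
eef_pos: [0.5362, 0.0204, 0.1858]
tool_rot: [0.004, -0.001, 1.0, 0.001]
contact_force: [4.6, 3.2, 12.6]
gripper_width: -0.002
grasp_force: 5.7
```

```bash
python3 -m crank '[{"delta_rot":[0,0,0],"xyz":[0.003,-0.0025,-0.0003],"fingers":1},{"delta_rot":[0,0,0],"xyz":[0.0055,-0.0055,-0.0005],"fingers":1},{"delta_rot":[0,0,0],"xyz":[0.0078,-0.009,-0.0005],"fingers":1},{"delta_rot":[0,0,0],"xyz":[0.0095,-0.0125,-0.0005],"fingers":1},{"delta_rot":[0,0,0],"xyz":[0.0095,-0.0125,-0.0005],"fingers":1}]'
```

```text
t: 10.8
eef_pos: [0.5249, 0.0084, 0.1854]
tool_rot: [0.002, -0.001, 1.0, 0.002]
contact_force: [1.5, 5.3, 10.0]
gripper_width: 0.006
grasp_force: 5.2
```

```bash
python3 -m crank '[{"delta_rot":[0,0,0],"xyz":[0.001,-0.003,0],"fingers":1},{"delta_rot":[0,0,0],"xyz":[0.0018,-0.006,0],"fingers":1},{"delta_rot":[0,0,0],"xyz":[0.002,-0.009,0],"fingers":1},{"delta_rot":[0,0,0],"xyz":[0.002,-0.0122,0],"fingers":1},{"delta_rot":[0,0,0],"xyz":[0.002,-0.0122,0],"fingers":1}]'
```

```text
t: 11.3
eef_pos: [0.5227, -0.0019, 0.1857]
tool_rot: [0.002, -0.002, 1.0, 0.003]
contact_force: [-1.3, 9.2, 16.6]
gripper_width: 0.003
grasp_force: 8.4
```

```bash
python3 -m crank '[{"delta_rot":[0,0,0],"xyz":[0,-0.0003,-0.0014],"fingers":1},{"delta_rot":[0,0,0],"xyz":[-0.0002,-0.001,-0.0014],"fingers":1},{"delta_rot":[0,0,0],"xyz":[-0.0002,-0.001,-0.0014],"fingers":1}]'
```

```text
t: 11.6
eef_pos: [0.5219, -0.0047, 0.186]
tool_rot: [0.001, -0.001, 1.0, 0.002]
contact_force: [-1.8, 6.4, 9.3]
gripper_width: -0.001
grasp_force: 5.0
```

```bash
python3 -m crank '[{"delta_rot":[0,0,0],"xyz":[-0.0003,-0.003,-0.0003],"fingers":1},{"delta_rot":[0,0,0],"xyz":[-0.001,-0.006,-0.0006],"fingers":1},{"delta_rot":[0,0,0],"xyz":[-0.002,-0.009,-0.0009],"fingers":1},{"delta_rot":[0,0,0],"xyz":[-0.003,-0.012,-0.0012],"fingers":1}]'
```

```text
t: 12.0
eef_pos: [0.524, -0.0159, 0.187]
tool_rot: [-0.001, -0.001, 1.0, 0.002]
contact_force: [-4.0, 8.9, 11.8]
gripper_width: 0.001
grasp_force: 6.1
```

```bash
python3 -m crank '[{"delta_rot":[0,0,0],"xyz":[-0.0012,-0.003,-0.0007],"fingers":1},{"delta_rot":[0,0,0],"xyz":[-0.0025,-0.006,-0.0012],"fingers":1},{"delta_rot":[0,0,0],"xyz":[-0.004,-0.0095,-0.0016],"fingers":1},{"delta_rot":[0,0,0],"xyz":[-0.0058,-0.013,-0.002],"fingers":1}]'
```

```text
t: 12.4
eef_pos: [0.5294, -0.0308, 0.1883]
tool_rot: [-0.001, -0.001, 1.0, 0.001]
contact_force: [-1.6, 3.3, 4.1]
gripper_width: 0.003
grasp_force: 2.1
```

```bash
python3 -m crank '[{"delta_rot":[0,0,0],"xyz":[-0.0015,-0.0026,0.0005],"fingers":1},{"delta_rot":[0,0,0],"xyz":[-0.0034,-0.0054,0.0005],"fingers":1},{"delta_rot":[0,0,0],"xyz":[-0.0054,-0.0082,0.0003],"fingers":1},{"delta_rot":[0,0,0],"xyz":[-0.0075,-0.011,0.0002],"fingers":1}]'
```

```text
t: 12.8
eef_pos: [0.5368, -0.0407, 0.1886]
tool_rot: [-0.001, -0.001, 1.0, 0.002]
contact_force: [-5.7, 7.8, 12.2]
gripper_width: -0.0
grasp_force: 6.3
```

```bash
python3 -m crank '[{"delta_rot":[0,0,0],"xyz":[-0.002,-0.0027,-0.0006],"fingers":1},{"delta_rot":[0,0,0],"xyz":[-0.0044,-0.0055,-0.0008],"fingers":1},{"delta_rot":[0,0,0],"xyz":[-0.0067,-0.0085,-0.0009],"fingers":1},{"delta_rot":[0,0,0],"xyz":[-0.009,-0.0115,-0.001],"fingers":1}]'
```

```text
t: 13.2
eef_pos: [0.5465, -0.0555, 0.1889]
tool_rot: [-0.0, 0.0, 1.0, -0.0]
contact_force: [0.7, -0.4, -1.3]
gripper_width: -0.002
grasp_force: 0.0
```

```bash
python3 -m crank '[{"delta_rot":[0,0,0],"xyz":[0,0.001,0.001],"fingers":1}]'
```

```text
t: 13.3
eef_pos: [0.5469, -0.0559, 0.1888]
tool_rot: [0.0, 0.001, 1.0, -0.001]
contact_force: [-4.3, -4.4, 15.0]
gripper_width: 0.002
grasp_force: 7.3
```

The fingertips lost pressure for about 0.1 s just past pin7, because friction let go, though they rose no more than about 0.1 mm. I'll slide back over that stretch in contact, then redo it more slowly.

```bash
python3 -m crank '[{"delta_rot":[0,0,0],"xyz":[0,0,-0.0003],"fingers":1},{"delta_rot":[0,0,0],"xyz":[0.001,0.0015,-0.0003],"fingers":1},{"delta_rot":[0,0,0],"xyz":[0.002,0.003,-0.0003],"fingers":1}]'
```

```text
t: 13.6
eef_pos: [0.5451, -0.0514, 0.1888]
tool_rot: [0.001, 0.0, 1.0, -0.0]
contact_force: [2.1, -2.2, 5.4]
gripper_width: -0.001
grasp_force: 1.8
```

```bash
python3 -m crank '[{"delta_rot":[0,0,0],"xyz":[0.0015,0.0023,0.0002],"fingers":1},{"delta_rot":[0,0,0],"xyz":[0.003,0.0046,0.0002],"fingers":1},{"delta_rot":[0,0,0],"xyz":[0.0045,0.007,0.0002],"fingers":1}]'
```

```text
t: 13.9
eef_pos: [0.5406, -0.0438, 0.1888]
tool_rot: [0.001, 0.0, 1.0, -0.0]
contact_force: [1.3, -3.7, 5.8]
gripper_width: -0.002
grasp_force: 2.6
```

```bash
python3 -m crank '[{"delta_rot":[0,0,0],"xyz":[-0.0008,-0.0012,0.0001],"fingers":1},{"delta_rot":[0,0,0],"xyz":[-0.002,-0.003,0.0001],"fingers":1},{"delta_rot":[0,0,0],"xyz":[-0.003,-0.005,0.0001],"fingers":1},{"delta_rot":[0,0,0],"xyz":[-0.004,-0.0065,0.0001],"fingers":1}]'
```

```text
t: 14.3
eef_pos: [0.5421, -0.0453, 0.1887]
tool_rot: [-0.003, -0.002, 1.0, 0.003]
contact_force: [-8.6, 10.4, 18.5]
gripper_width: 0.001
grasp_force: 9.4
```

```bash
python3 -m crank '[{"delta_rot":[0,0,0],"xyz":[-0.0003,-0.0004,-0.00025],"fingers":1},{"delta_rot":[0,0,0],"xyz":[-0.0006,-0.0008,-0.0003],"fingers":1}]'
```

```text
t: 14.5
eef_pos: [0.5432, -0.0467, 0.1888]
tool_rot: [-0.002, -0.002, 1.0, 0.003]
contact_force: [-5.3, 7.0, 13.3]
gripper_width: -0.003
grasp_force: 6.5
```

```bash
python3 -m crank '[{"delta_rot":[0,0,0],"xyz":[-0.0006,-0.0009,-0.0001],"fingers":1},{"delta_rot":[0,0,0],"xyz":[-0.0013,-0.002,-0.00015],"fingers":1},{"delta_rot":[0,0,0],"xyz":[-0.002,-0.003,-0.00015],"fingers":1}]'
```

```text
t: 14.8
eef_pos: [0.5455, -0.0499, 0.1888]
tool_rot: [-0.002, -0.002, 1.0, 0.003]
contact_force: [-4.2, 6.6, 11.3]
gripper_width: 0.002
grasp_force: 5.7
```

```bash
python3 -m crank '[{"delta_rot":[0,0,0],"xyz":[-0.0007,-0.0012,-0.0001],"fingers":1},{"delta_rot":[0,0,0],"xyz":[-0.0017,-0.0024,-0.0001],"fingers":1},{"delta_rot":[0,0,0],"xyz":[-0.003,-0.0036,-0.0001],"fingers":1},{"delta_rot":[0,0,0],"xyz":[-0.0043,-0.0048,-0.0001],"fingers":1}]'
```

```text
t: 15.2
eef_pos: [0.5494, -0.0549, 0.1888]
tool_rot: [-0.002, -0.001, 1.0, 0.003]
contact_force: [-6.5, 7.0, 11.7]
gripper_width: 0.002
grasp_force: 6.2
```

Steady sliding now. I'll keep that depth and rate on to pin8.

```bash
python3 -m crank '[{"delta_rot":[0,0,0],"xyz":[-0.0014,-0.0013,-0.0001],"fingers":1},{"delta_rot":[0,0,0],"xyz":[-0.0028,-0.0026,-0.0001],"fingers":1},{"delta_rot":[0,0,0],"xyz":[-0.0043,-0.0039,-0.0001],"fingers":1},{"delta_rot":[0,0,0],"xyz":[-0.0058,-0.0052,-0.0001],"fingers":1},{"delta_rot":[0,0,0],"xyz":[-0.0073,-0.0065,-0.0001],"fingers":1}]'
```

```text
t: 15.7
eef_pos: [0.5565, -0.0616, 0.1888]
tool_rot: [-0.002, -0.001, 1.0, 0.002]
contact_force: [-6.9, 6.1, 11.6]
gripper_width: -0.002
grasp_force: 6.0
```

```bash
python3 -m crank '[{"delta_rot":[0,0,0],"xyz":[-0.0015,-0.0013,-0.0001],"fingers":1},{"delta_rot":[0,0,0],"xyz":[-0.003,-0.0026,-0.0001],"fingers":1},{"delta_rot":[0,0,0],"xyz":[-0.0045,-0.004,-0.0001],"fingers":1},{"delta_rot":[0,0,0],"xyz":[-0.006,-0.0054,-0.0001],"fingers":1},{"delta_rot":[0,0,0],"xyz":[-0.0077,-0.0068,-0.0001],"fingers":1},{"delta_rot":[0,0,0],"xyz":[-0.0095,-0.0082,-0.0001],"fingers":1}]'
```

```text
t: 16.3
eef_pos: [0.566, -0.07, 0.1888]
tool_rot: [-0.002, -0.001, 1.0, 0.002]
contact_force: [-6.1, 5.6, 11.3]
gripper_width: 0.001
grasp_force: 5.7
```

```bash
python3 -m crank '[{"delta_rot":[0,0,0],"xyz":[-0.0016,-0.0011,-0.0001],"fingers":1},{"delta_rot":[0,0,0],"xyz":[-0.0033,-0.0022,-0.0001],"fingers":1},{"delta_rot":[0,0,0],"xyz":[-0.005,-0.0032,-0.0001],"fingers":1},{"delta_rot":[0,0,0],"xyz":[-0.0068,-0.0042,-0.0001],"fingers":1},{"delta_rot":[0,0,0],"xyz":[-0.0086,-0.0052,-0.0001],"fingers":1},{"delta_rot":[0,0,0],"xyz":[-0.0105,-0.0062,-0.0001],"fingers":1},{"delta_rot":[0,0,0],"xyz":[-0.0124,-0.0072,-0.0001],"fingers":1}]'
```

```text
t: 17.0
eef_pos: [0.578, -0.0776, 0.1888]
tool_rot: [-0.003, -0.001, 1.0, 0.002]
contact_force: [-7.7, 4.4, 11.3]
gripper_width: 0.001
grasp_force: 5.8
```

```bash
python3 -c "
from pins import *
c=viewer.read_camera('top'); r=cut_out('top','half_sole')
for a,p in blobs(c,r[0]['pixels']):
    if a>15: print(a,np.round(p,1))
print(telemetry.get_obs()['contact_force'])"
```

```text
39 [389.3 214.3]
24 [380.2 216.7]
24 [370.  228.3]
23 [361.9 241.8]
24 [356.5 256.5]
22 [400.7 264.5]
22 [359.7 271.5]
21 [388.1 274. ]
22 [373.1 278.1]
[-6.1458  3.2708 10.0373]
```

The stand hasn't moved (pins within 0.2 px). Remaining to pin9: (0.0118, -0.0060).

```bash
python3 -m crank '[{"delta_rot":[0,0,0],"xyz":[-0.0017,-0.0009,-0.0001],"fingers":1},{"delta_rot":[0,0,0],"xyz":[-0.0034,-0.0018,-0.0001],"fingers":1},{"delta_rot":[0,0,0],"xyz":[-0.0052,-0.0027,-0.0001],"fingers":1},{"delta_rot":[0,0,0],"xyz":[-0.007,-0.0036,-0.0001],"fingers":1},{"delta_rot":[0,0,0],"xyz":[-0.0088,-0.0045,-0.0001],"fingers":1},{"delta_rot":[0,0,0],"xyz":[-0.0105,-0.0053,-0.0001],"fingers":1},{"delta_rot":[0,0,0],"xyz":[-0.0118,-0.006,-0.0001],"fingers":1}]'
```

```text
t: 17.8
eef_pos: [0.5899, -0.0839, 0.1888]
tool_rot: [-0.003, -0.001, 1.0, 0.002]
contact_force: [-6.3, 4.2, 9.8]
gripper_width: -0.002
grasp_force: 5.1
```

```bash
python3 -m crank '[{"delta_rot":[0,0,0],"xyz":[0,0,0],"fingers":1},{"delta_rot":[0,0,0],"xyz":[0,0,0],"fingers":1},{"delta_rot":[0,0,0],"xyz":[0,0,0],"fingers":1},{"delta_rot":[0,0,0],"xyz":[0,0,0],"fingers":1},{"delta_rot":[0,0,0],"xyz":[0,0,0],"fingers":1}]'; python3 -c "
from h import *
print(job.hand_in())"
```

```text
t: 18.3
eef_pos: [0.5902, -0.084, 0.1888]
tool_rot: [-0.002, -0.001, 1.0, 0.002]
contact_force: [-4.9, 2.2, 8.3]
gripper_width: 0.002
grasp_force: 4.4
the job is handed in; nothing more can be done
None
```

The job is handed in at 18.3 s: the row was run from pin0 round to pin9 and the fingertips are still on pin9 at about 8 N, but near pin7 contact was lost for up to about 0.1 s (I slid back and redid that stretch) and the force briefly passed the 15 N limit, reading 16.6 N at pin5 and 18.5 N before pin7.

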